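# Sort the breakfast things into their trays

## Robot

A 6-joint arm with a two-finger parallel gripper is mounted at the origin on a cart in front of the work surface, level with it; the furniture and walls round the work are solid. World frame = base frame: x ahead of the robot, y to its left, z up, the work surface at z = 0. Lengths are in m, angles in degrees, forces in N, time in s.
With the tool pointing down it reaches from about 0.3 to 0.75 m from the base axis. Payload 8.5 kg.
Tool frame: the origin (TCP) lies at the very end of the fingers, on their centre line; the grasp point (between the pads) lies 19 mm behind it (env.hold_point_z is the distance from the TCP to the grasp point, in m); z points along the fingers, y is the line along which they close (so a half turn about z gives the same grasp; the last joint's range is limited). The gripper opens to 85 mm and grips with 20 to 120 N. Pads are 22 mm wide; open, the fingers measure 114 mm over their backs; the gripper's body (76 mm by 85 mm) begins 54 mm behind the grasp point. The pads swing forward as they close: fully open they stand 13 mm farther back than shut.
Start: joints at [52.065, 21.807, 74.336, -0, 83.858, -12.336], TCP at [0.238, 0.496, 0.231] pointing down, gripper open.
Joint ranges: [-178.18, 178.18], [-50.72, 133.34], [12.68, 142.11], [-81.47, 261.47], [9.98, 163.14], [-165.26, 165.26]. Speed limits (degrees/s): [136.94, 136.94, 180, 180, 180, 180].

## Interface

Orientations are given as a 3x3 rotation matrix whose columns are the frame's x, y, z axes.
In Python, from rig import env, optics gives the robot as it stands.
- The arm moves only by the shell command python3 -m jog 'ROWS' [OPENING] [FORCE]. ROWS is JSON, a list of rows, each an object with "linear": the shift along the tool's x, y, z in units of 40 mm (1.0 is 40 mm), a list of three; "roll": the turn about the tool's z in units of 5 degrees (1.0 is 5 degrees). A call has 1 to 12 rows; each row shifts and turns the commanded pose from where the row before left it, along the tool's axes as they then stand; what a row does not reach is not made up. A row lasts 1/12 s, in which the tool goes at most 41.7 mm and 7.16 degrees, less where a joint would pass 70% of its speed; a pose out of reach is approached as far as the arm can. A call is refused whole if a number of a shift passes 1 or a number of a turn 1, either way. A call with a gripper value outside its range is refused whole. OPENING is the opening, from -1 (shut) to 1 (fully open), set as the call begins (- or left out, the last holds). The fingers move at their own pace and stop on an object; FORCE is the grip in N (left out, the last holds). Time passes only in rows, so rows that do not move let the fingers close. It gives the time, the measured TCP pose, the force, the opening and the grip force at its end, in the units of the state.
- env.observe(): the state, without advancing time (a new reading comes with each control period).
- optics.get_image(name): name is "scene" or "top" or "wrist"; returns the picture (400x640x3 uint8, red, green, blue); there is no depth.
- optics.calibration(name): a dict with "fov_y" (degrees; the focal length in pixels is half the picture's height over the tangent of half this angle, whatever the lens; pixels are square), "cx", "cy" (the principal point, pixels), "T" (4x4, takes a point from camera to world coordinates). Camera axes: x right, y down, z forward; pixel columns grow to the right and rows downward; lengths in m; the calibration is good to about 2 mm. A picture is of the moment at which its call begins: read the wrist's pose just before it. calibration takes no time and is no camera call; for the wrist camera it gives the pose at the moment of the call.
- env.close_job(): hands the job in; it is judged then, once.
The state is a dict: "time_s": time; "q": joint angles; "qvel": joint speeds; "joint_efforts": joint torques, N m; "position": TCP position; "tool_rot": TCP orientation; "ft_force": force on the tool from outside, world axes, zero at the start; "wrist_torque": the same for the moment, N m; "grip_width": finger opening in m; "gripper_force": force on a finger pad.
Only numpy, scipy, OpenCV 4.12 (cv2) and the standard library are available. Lean on these libraries where they do the work, as an engineer would, in place of code of your own. Each camera call takes 0.05 s, during which the arm holds its last target. There are 200 camera calls.

## Task

Put away by kind the five breakfast things that stand between the two trays: the pepper mill, the salt shaker and the spice jar go into the dark brown wooden tray with three bays, and the two egg cups, white and navy, go into the blue tray with two bays. Every thing gets a bay of its own (whichever bay of its tray you like) and must stand upright on the bay's floor. Set them down gently without dropping or tipping any of them, and leave the egg timer and the teaspoon where they are.

Things in the scene. Friction and masses are not known exactly. Their poses are not given: they have to be found in the camera images.
- pepper_mill: Dark brown wooden pepper mill with a small steel knob on top, 150 mm tall: turned body of at most 58 mm diameter up to 108 mm, round head of 50 mm diameter from 109 to 139 mm, knob of 12 mm diameter up to 150 mm; about 0.18 kg. One rigid piece; grip it round the head or the shoulder below. Loose, upright. Origin at the centre of its underside, z up; round, so yaw has no meaning.
- salt_shaker: Light grey salt shaker with a domed grey cap, 90 mm tall: body 44 mm in diameter up to about 70 mm, cap 34 mm in diameter above; about 0.10 kg. Loose, upright. Origin at the centre of its underside, z up; round, so yaw has no meaning.
- spice_jar: Clear spice jar with a paper label and a dark brown-black screw cap, 105 mm tall, 41 mm in diameter from bottom to top; about 0.11 kg. From above a dark round cap with a pale disc on it. Loose, upright. Origin at the centre of its underside, z up; round, so yaw has no meaning.
- white_egg_cup: White stoneware egg cup on a foot, 58 mm tall, bowl 47 mm in diameter at the rim; about 0.06 kg. Grip it round the outside of the bowl (the upper half). Loose, upright. Origin at the centre of its underside, z up; round, so yaw has no meaning.
- navy_egg_cup: Navy blue stoneware egg cup, same shape as the white one: 58 mm tall, bowl 47 mm in diameter at the rim; about 0.06 kg. Grip it round the outside of the bowl (the upper half). Loose, upright. Origin at the centre of its underside, z up; round, so yaw has no meaning.
- seasoning_tray: Low dark brown wooden tray for the seasonings: one row of three square bays, open at the top, 80 x 80 mm inside, 84 mm centre to centre. Outside 256 x 88 mm, 22 mm high; walls 4 mm thick, bay floor 5 mm above the underside. Fixed to the worktop. Origin at the centre of its underside, x axis along the row and roughly away from the robot, z up: bay centres on the x axis at -84, 0 and +84 mm.
- egg_cup_tray: Low blue painted tray for the egg cups: one row of two square bays, open at the top, 80 x 80 mm inside, 84 mm centre to centre. Outside 172 x 88 mm, 22 mm high; walls 4 mm thick, bay floor 5 mm above the underside. Fixed to the worktop. Origin at the centre of its underside, x axis along the row and roughly away from the robot, z up: bay centres on the x axis at -42 and +42 mm.
- egg_timer: Bystander: wind-up egg timer, white lower half, dark domed upper half, 64 mm in diameter, 50 mm tall, standing loose among the work. Origin at the centre of its underside. Leave it alone.
- teaspoon: Bystander: steel teaspoon, 130 x 27 x 11 mm, lying loose among the work. Origin at its middle on the underside, its x axis along the spoon. Leave it alone. Note: wall cabinets hang behind and above the work, solid from x = 0.57 m back and from 0.515 m above the worktop up; keep the wrist and arm clear of them.

How it is judged (in metres and radians):
At the end, for the whole second after the job is handed in: The pepper mill, salt shaker and spice jar stand in the brown tray and both egg cups in the blue tray, one thing in each bay, each on the bay's floor (underside less than 10 mm above the tray's underside), upright within 0.2 rad, at rest and released (x of pepper_mill in the frame of seasoning_tray between -0.126 and 0.126 m and y of pepper_mill in the frame of seasoning_tray between -0.042 and 0.042 m and z of each of pepper_mill, salt_shaker, spice_jar in the frame of seasoning_tray below 0.01 m and angle between each of pepper_mill, salt_shaker, spice_jar, white_egg_cup, navy_egg_cup's own z axis and vertical below 0.2 rad and linear speed of each of pepper_mill, salt_shaker, spice_jar, white_egg_cup, navy_egg_cup below 0.02 m/s and angular speed of each of pepper_mill, salt_shaker, spice_jar, white_egg_cup, navy_egg_cup below 0.3 rad/s and x of salt_shaker in the frame of seasoning_tray between -0.126 and 0.126 m and y of salt_shaker in the frame of seasoning_tray between -0.042 and 0.042 m and x of spice_jar in the frame of seasoning_tray between -0.126 and 0.126 m and y of spice_jar in the frame of seasoning_tray between -0.042 and 0.042 m and (x of pepper_mill in the frame of seasoning_tray between -0.126 and -0.042 m or x of salt_shaker in the frame of seasoning_tray between -0.126 and -0.042 m or x of spice_jar in the frame of seasoning_tray between -0.126 and -0.042 m) and (x of pepper_mill in the frame of seasoning_tray between -0.042 and 0.042 m or x of salt_shaker in the frame of seasoning_tray between -0.042 and 0.042 m or x of spice_jar in the frame of seasoning_tray between -0.042 and 0.042 m) and (x of pepper_mill in the frame of seasoning_tray between 0.042 and 0.126 m or x of salt_shaker in the frame of seasoning_tray between 0.042 and 0.126 m or x of spice_jar in the frame of seasoning_tray between 0.042 and 0.126 m) and x of white_egg_cup in the frame of egg_cup_tray between -0.084 and 0.084 m and y of white_egg_cup in the frame of egg_cup_tray between -0.042 and 0.042 m and z of each of white_egg_cup, navy_egg_cup in the frame of egg_cup_tray below 0.01 m and x of navy_egg_cup in the frame of egg_cup_tray between -0.084 and 0.084 m and y of navy_egg_cup in the frame of egg_cup_tray between -0.042 and 0.042 m and (x of white_egg_cup in the frame of egg_cup_tray between -0.084 and 0 m or x of navy_egg_cup in the frame of egg_cup_tray between -0.084 and 0 m) and (x of white_egg_cup in the frame of egg_cup_tray between 0 and 0.084 m or x of navy_egg_cup in the frame of egg_cup_tray between 0 and 0.084 m)); the robot touches nothing.
It fails at once if one of the five things is tipped over (more than about 45 degrees) (angle between any of pepper_mill, salt_shaker, spice_jar, white_egg_cup, navy_egg_cup's own z axis and vertical above 0.8 rad).
It fails at once if one of the five things is dropped or flung (moves faster than 0.6 m/s with no finger on it) ((linear speed of pepper_mill above 0.6 m/s and contact force between the fingers and pepper_mill below 0.02 N) or (linear speed of salt_shaker above 0.6 m/s and contact force between the fingers and salt_shaker below 0.02 N) or (linear speed of spice_jar above 0.6 m/s and contact force between the fingers and spice_jar below 0.02 N) or (linear speed of white_egg_cup above 0.6 m/s and contact force between the fingers and white_egg_cup below 0.02 N) or (linear speed of navy_egg_cup above 0.6 m/s and contact force between the fingers and navy_egg_cup below 0.02 N)).
It fails at once if the egg timer or the teaspoon is moved more than 25 mm (distance of any of egg_timer, teaspoon from where it was at the start of the episode above 0.025 m).
It also fails if it takes over 136 s, if anything falls off the work surface, if the arm or the gripper's body presses on something with over 40 N, if the wrist force passes 120 N, or if a joint passes its speed limit or range.

## Working session

There is one attempt and no reset: what is moved stays moved. The work goes in short steps, Python scripts to look and compute and a shell command to move; the robot and the scene stay as the last step left them, time stands still between calls to the robot, and variables do not carry over. Pictures are saved under pics/ and viewed, at most 14 in all, crops included, and the job is handed in when it is done.

```bash
ls; mkdir -p pics
python3 - <<'E'
from rig import env, optics
import cv2
s=env.observe(); print(s['time_s'],s['position'],s['tool_rot'],s['grip_width'],env.hold_point_z)
for n in ('top','scene'):
    c=optics.calibration(n); print(n,c)
    cv2.imwrite(f'pics/{n}0.png',optics.get_image(n)[:,:,::-1])
E
```

```text
pics
0.0 [0.23745174 0.495768   0.23071941] [[-9.01840666e-01  4.32067874e-01 -8.74887276e-04]
 [ 4.32068666e-01  9.01839957e-01 -1.16628778e-03]
 [ 2.85092823e-04 -1.42981712e-03 -9.99998937e-01]] 0.08538269404686204 0.0187
top {'fov_y': 54.348535529734065, 'cx': 319.07544551899804, 'cy': 198.4996266731405, 'T': array([[-0.01700756, -0.98544088,  0.16916565,  0.26643356],
       [-0.99918433,  0.01055358, -0.03897815,  0.01809952],
       [ 0.03662536, -0.16969059, -0.98481657,  0.97788614],
       [ 0.        ,  0.        ,  0.        ,  1.        ]])}
scene {'fov_y': 57.229040933813216, 'cx': 323.39125704188615, 'cy': 201.89783108567508, 'T': array([[ 0.484927  , -0.66787537,  0.5646134 , -0.05414689],
       [-0.87454885, -0.37267138,  0.31029075, -0.26813152],
       [ 0.00317971, -0.64425036, -0.76480805,  0.71445373],
       [ 0.        ,  0.        ,  0.        ,  1.        ]])}
```

View pics/top0.png

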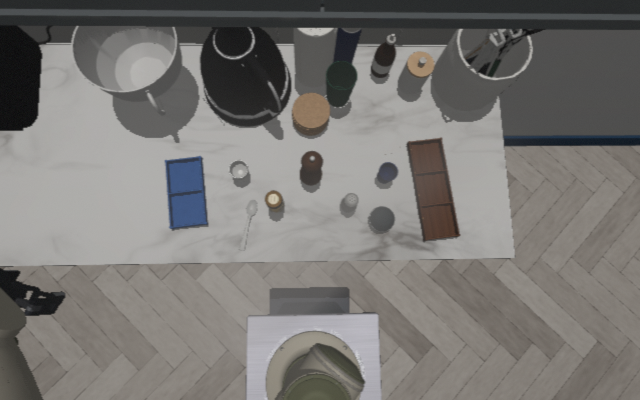

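View pics/scene0.png

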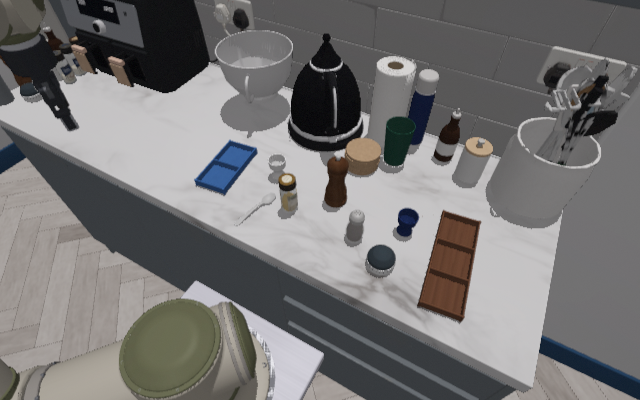

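The top view shows the blue tray (186,193), white cup (240,171), jar (274,200), mill head (312,160), salt (351,200), navy cup (388,172), timer (381,219), brown tray (433,190) and spoon (249,225). The scene view agrees. Next I'll measure on an enlarged crop.

```bash
cat > h.py <<'E'
import numpy as np, cv2
def ray(c,u,v,z):
    f=200/np.tan(np.radians(c['fov_y']/2)); T=np.array(c['T'])
    d=T[:3,:3]@np.array([(u-c['cx'])/f,(v-c['cy'])/f,1]); o=T[:3,3]
    return (o+d*(z-o[2])/d[2])[:2]
def proj(c,p):
    f=200/np.tan(np.radians(c['fov_y']/2)); T=np.array(c['T'])
    q=T[:3,:3].T@(np.array(p)-T[:3,3]); return np.array([c['cx'],c['cy']])+f*q[:2]/q[2]
E
python3 - <<'E'
from rig import optics
from h import *
c=optics.calibration('top'); im=cv2.imread('pics/top0.png'); hsv=cv2.cvtColor(im,cv2.COLOR_BGR2HSV)
def comp(m,seed,name,z):
    n,l,st,ce=cv2.connectedComponentsWithStats(m.astype(np.uint8))
    k=min([i for i in range(1,n) if st[i,4]>8],key=lambda i:np.hypot(*(ce[i]-seed)))
    cn=cv2.findContours((l==k).astype(np.uint8),0,2)[0][0]; r=cv2.minAreaRect(cn)
    print(name,ce[k].round(1),st[k],'rect',np.round(r[0],1),np.round(r[1],1),round(r[2],1),'xy',ray(c,*ce[k],z).round(4))
    return cn
H,S,V=hsv[...,0].astype(int),hsv[...,1].astype(int),hsv[...,2].astype(int)
blue=(H>100)&(H<130)&(S>110)
a=comp(blue,(186,193),'bluetray',.022); b=comp(blue,(388,172),'navy',.058)
for cn in (a,comp(((H<15)|(H>170))&(S>60)&(V<140),(433,190),'brown',.022)):
    p=np.array([ray(c,*q,.022) for q in cn[:,0]]).astype(np.float32)
    print(cv2.minAreaRect(p*1000))
comp(((H<25)|(H>170))&(S>60)&(V<110),(312,165),'mill',.12)
comp((H>8)&(H<30)&(S>40)&(V>120),(274,200),'jardisc',.105)
for z,s in ((.058,(240,170)),(.09,(351,200)),(.145,(312,157)),(.058,(388,171)),(.05,(381,218)),(0,(244,247)),(0,(253,204))): print(s,ray(c,*s,z).round(4))
x=im[140:260,150:470]; cv2.imwrite('pics/crop0.png',cv2.resize(x,(800,300),interpolation=cv2.INTER_CUBIC))
s=cv2.imread('pics/scene0.png')[120:330,180:490];cv2.imwrite('pics/crop1.png',cv2.resize(s,None,fx=2.5,fy=2.5,interpolation=2))
E
```

```text
bluetray [185.6 176.6] [169 157  34  37 951] rect [184.5 175.1] [33.7 33.9] 85.0 xy [0.4894 0.3112]
navy [185.6 176.6] [169 157  34  37 951] rect [184.5 175.1] [33.7 33.9] 85.0 xy [0.481  0.3001]
brown [434.7 191.2] [418 174  35  32 740] rect [435.  189.5] [31. 34.] 90.0 xy [ 0.4462 -0.3125]
((493.57843017578125, 313.6612548828125), (83.92064666748047, 82.28699493408203), 6.700842380523682)
((450.90625, -312.3798828125), (85.69586181640625, 79.95819091796875), 89.35047149658203)
mill [311.1 159.4] [303 152  18  16 166] rect [311.3 159.5] [15.5 16.1] 33.7 xy [0.5041 0.0008]
jardisc [272.8 198.7] [267 193  13  12  88] rect [273.  198.5] [11. 12.] 90.0 xy [0.417  0.0885]
(240, 170) [0.4962 0.1712]
(351, 200) [ 0.4146 -0.0911]
(312, 157) [ 0.5027 -0.0008]
(388, 171) [ 0.4908 -0.188 ]
(381, 218) [ 0.3765 -0.1673]
(244, 247) [0.3145 0.1676]
(253, 204) [0.4221 0.1467]
```

View pics/crop0.png

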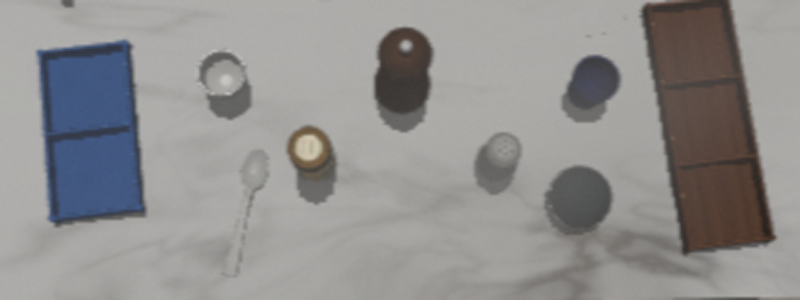

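View pics/crop1.png

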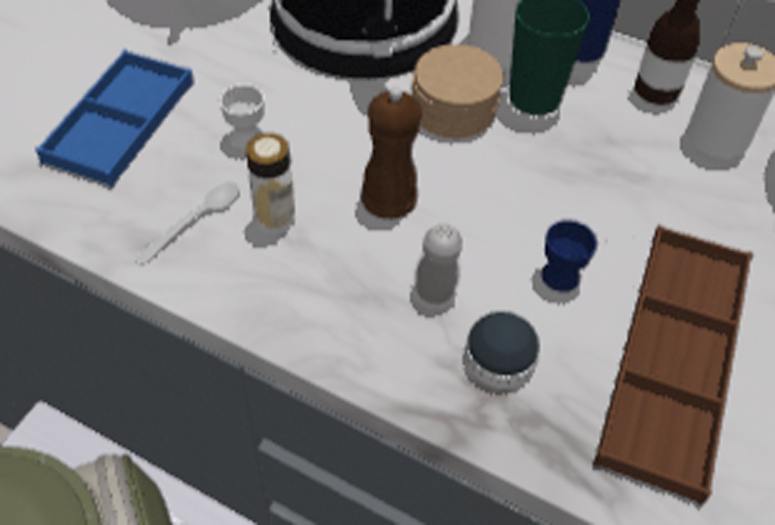

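The crops show everything upright with clear pixel positions. Cups, caps and tray corners were read by eye from the enlarged crops, and I'm now casting rays from both views.

Run:
```python
from rig import optics
from h import *
c=optics.calibration('top'); d=optics.calibration('scene')
A=lambda u,v,z: ray(c,150+u/2.5-.2,140+v/2.5-.2,z)
B=lambda u,v,z: ray(d,180+u/2.5-.2,120+v/2.5-.2,z)
for n,a,b,z in (('white',(223,73),(243,101),.057),('navy',(596,80),(571,239),.057),('jar',(310,147),(268,149),.105),('salt',(503,148),(444,236),.085),('mill',(405,46),(399,85),.146),('timer',(580,197),(503,340),.03)):
    print(n,A(*a,z).round(4),B(*b,z).round(4))
for n,P,Q in (('blue',[(40,52),(130,42),(144,212),(53,222)],[(123,52),(192,70),(111,184),(39,153)]),('brown',[(643,5),(730,0),(774,240),(686,252)],[(658,228),(750,254),(706,499),(597,464)])):
    for F,X in ((A,P),(B,Q)):
        p=np.array([F(*q,.022) for q in X]); r=cv2.minAreaRect((p*1000).astype(np.float32)); u=(p[0]+p[1]-p[2]-p[3])/2
        print(n,p.mean(0).round(4),'len',np.linalg.norm(u).round(4),'yaw',np.degrees(np.arctan2(u[1],u[0])).round(1))
```

```text
white [0.4989 0.1738] [0.4962 0.1721]
navy [ 0.489  -0.1886] [ 0.4901 -0.1895]
jar [0.4172 0.0862] [0.4141 0.0846]
salt [ 0.4178 -0.0918] [ 0.416  -0.0947]
mill [ 4.997e-01 -3.000e-04] [5.087e-01 2.000e-04]
timer [ 0.3774 -0.1732] [ 0.3782 -0.1741]
blue [0.4502 0.3073] len 0.1721 yaw 6.7
blue [0.4458 0.3039] len 0.1764 yaw 8.8
brown [ 0.4533 -0.3085] len 0.2529 yaw 6.3
brown [ 0.4496 -0.3117] len 0.2603 yaw 6.5
```

```bash
python3 -m jog '[{"linear":[0,0,0],"roll":1},{"linear":[0,0,0],"roll":1},{"linear":[0,0,0],"roll":1},{"linear":[0,0,0],"roll":1},{"linear":[0,0,0],"roll":1},{"linear":[0,0,0],"roll":1},{"linear":[0,0,0],"roll":1},{"linear":[0,0,0],"roll":1},{"linear":[0,0,0],"roll":1},{"linear":[0,0,0],"roll":1},{"linear":[0,0,0],"roll":1},{"linear":[0,0,0],"roll":1}]' 1 30 && python3 -m jog '[{"linear":[0,0,0],"roll":0.88},{"linear":[0,0,0],"roll":0}]'; python3 -c "
from rig import env
s=env.observe();print(s['q'],s['tool_rot'])"
```

```text
time_s: 1.1
position: [0.2375, 0.4959, 0.2309]
tool_rot: [[-0.072, 0.997, -0.001], [0.997, 0.072, -0.001], [-0.001, -0.001, -1.0]]
ft_force: [0.3, -0.1, -0.2]
grip_width: 0.0854
gripper_force: 0.0
time_s: 1.27
position: [0.2375, 0.4959, 0.231]
tool_rot: [[0.003, 1.0, -0.001], [1.0, -0.003, -0.001], [-0.001, -0.001, -1.0]]
ft_force: [0.6, -0.3, 0.4]
grip_width: 0.0853
gripper_force: 0.0
[5.20657385e+01 2.18253691e+01 7.43649117e+01 3.97879790e-05
 8.38568468e+01 5.22203994e+01] [[ 2.69924952e-03  9.99996229e-01 -5.06201753e-04]
 [ 9.99996146e-01 -2.69957747e-03 -6.48320111e-04]
 [-6.49684197e-04 -5.04449824e-04 -9.99999662e-01]]
```

```bash
python3 -m jog '[{"linear":[-0.4,0.3,0]},{"linear":[-0.75,0.6,0]},{"linear":[-0.8,0.65,0]},{"linear":[-0.8,0.65,0]},{"linear":[-0.8,0.65,0]},{"linear":[-0.8,0.65,0]},{"linear":[-0.8,0.65,0]},{"linear":[-0.8,0.65,0]},{"linear":[-0.8,0.65,0]},{"linear":[-0.75,0.6,0]},{"linear":[-0.6,0.5,0]},{"linear":[0,0,0]}]'
python3 - <<'E'
from rig import env,optics
import cv2
from h import *
c=optics.calibration('wrist'); im=optics.get_image('wrist')[:,:,::-1].copy()
for n,p in (('w',(.4975,.173,.058)),('j',(.416,.0855,.105)),('b1',(.4896,.3115,.005)),('b2',(.4064,.3005,.005))):
    q=proj(c,p); print(n,q.round(1)); cv2.drawMarker(im,tuple(int(v) for v in q),(0,0,255),0,12)
cv2.imwrite('pics/w1.png',im)
E
```

```text
w [521.6 425.3]
j [465.  517.6]
b1 [509.6 305.8]
b2 [444.9 313.3]invalid input
```

View pics/w1.png

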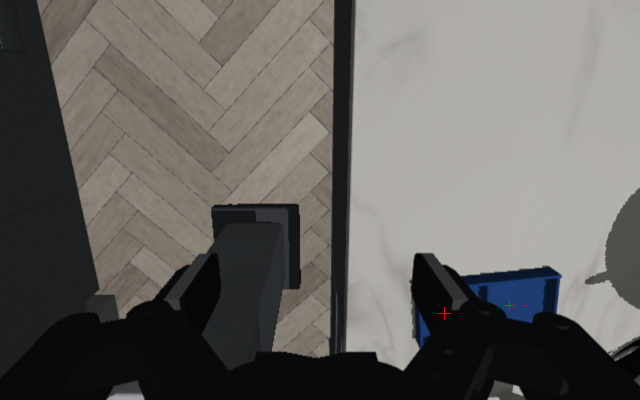

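The move was refused because the rows had no "roll", so the wrist view is still from the start pose. The blue tray is at (415–560, 270–340), and the far bay marker sits inside its bay. Resending with roll.

```bash
python3 -m jog '[{"linear":[-0.4,0.3,0],"roll":0},{"linear":[-0.75,0.6,0],"roll":0},{"linear":[-0.8,0.65,0],"roll":0},{"linear":[-0.8,0.65,0],"roll":0},{"linear":[-0.8,0.65,0],"roll":0},{"linear":[-0.8,0.65,0],"roll":0},{"linear":[-0.8,0.65,0],"roll":0},{"linear":[-0.8,0.65,0],"roll":0},{"linear":[-0.8,0.65,0],"roll":0},{"linear":[-0.75,0.6,0],"roll":0},{"linear":[-0.6,0.5,0],"roll":0},{"linear":[0,0,0],"roll":0}]'
python3 - <<'E'
from rig import env,optics
import cv2
from h import *
c=optics.calibration('wrist'); im=optics.get_image('wrist')[:,:,::-1].copy()
for n,p in (('w',(.4975,.173,.058)),('j',(.416,.0855,.105)),('b1',(.4896,.3115,.005)),('b2',(.4064,.3005,.005))):
    q=proj(c,p); print(n,q.round(1)); cv2.drawMarker(im,tuple(int(v) for v in q),(0,0,255),0,12)
cv2.imwrite('pics/w2.png',im)
E
```

```text
time_s: 2.32
position: [0.5027, 0.1679, 0.2307]
tool_rot: [[0.002, 1.0, 0.0], [1.0, -0.002, -0.001], [-0.001, 0.0, -1.0]]
ft_force: [0.5, 0.0, -0.8]
grip_width: 0.0856
gripper_force: 0.0
w [310.6 172.6]
j [222.2 276.7]
b1 [302.5  28.3]
b2 [221.7  40.5]
```

View pics/w2.png

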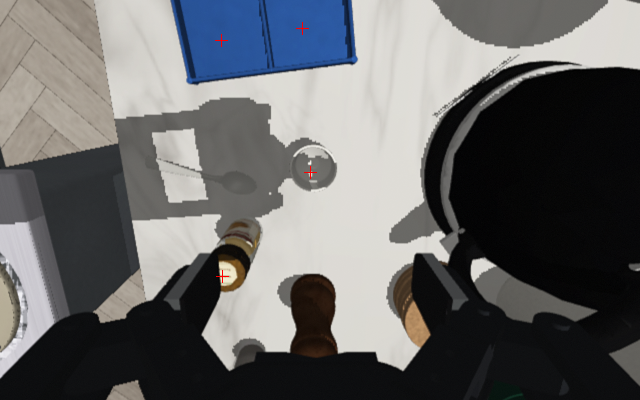

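The white rim centre is at about (314,167) and its marker at (311,173). The jar disc is at (228,276) and its marker at (222,277). Positions agree to within about 5 mm, so I'll descend on the white cup.

```bash
python3 -m jog '[{"linear":[0.18,-0.09,0.3],"roll":0},{"linear":[0,0,0.7],"roll":0},{"linear":[0,0,0.8],"roll":0},{"linear":[0,0,0.8],"roll":0},{"linear":[0,0,0.7],"roll":0},{"linear":[0,0,0.6],"roll":0},{"linear":[0,0,0.5],"roll":0},{"linear":[0,0,0.4],"roll":0},{"linear":[0,0,0.29],"roll":0},{"linear":[0,0,0.1],"roll":0},{"linear":[0,0,0],"roll":0},{"linear":[0,0,0],"roll":0}]' && python3 -m jog '[{"linear":[0,0,0],"roll":0},{"linear":[0,0,0],"roll":0},{"linear":[0,0,0],"roll":0},{"linear":[0,0,0],"roll":0},{"linear":[0,0,0],"roll":0},{"linear":[0,0,0],"roll":0},{"linear":[0,0,0],"roll":0},{"linear":[0,0,0],"roll":0},{"linear":[0,0,0],"roll":0},{"linear":[0,0,0],"roll":0},{"linear":[0,0,0],"roll":0},{"linear":[0,0,0],"roll":0}]' -1 30
```

```text
time_s: 3.37
position: [0.496, 0.1797, 0.0243]
tool_rot: [[-0.002, 1.0, 0.001], [1.0, 0.002, 0.0], [0.0, 0.001, -1.0]]
ft_force: [-0.1, 0.2, 0.0]
grip_width: 0.0857
gripper_force: 0.0
time_s: 4.37
position: [0.4966, 0.1792, 0.0244]
tool_rot: [[0.0, 1.0, 0.002], [1.0, -0.0, 0.0], [0.0, 0.002, -1.0]]
ft_force: [0.5, 0.2, 6.0]
grip_width: 0.045
gripper_force: 30.3
```

```bash
python3 -m jog '[{"linear":[0,0,-0.2],"roll":0},{"linear":[0,0,-0.4],"roll":0},{"linear":[0,0,-0.5],"roll":0},{"linear":[0.2,0,-0.4],"roll":0},{"linear":[0.5,-0.05,0],"roll":0},{"linear":[0.6,-0.05,0],"roll":0},{"linear":[0.6,-0.05,0],"roll":0},{"linear":[0.6,0,0],"roll":0},{"linear":[0.5,0,0],"roll":0},{"linear":[0.3,0,0],"roll":0},{"linear":[0,0,0],"roll":0},{"linear":[0,0,0],"roll":0}]'
python3 - <<'E'
from rig import env,optics
from h import *
cv2.imwrite('pics/s2.png',cv2.resize(optics.get_image('scene')[100:300,140:400,::-1],None,fx=2.5,fy=2.5))
E
```

```text
time_s: 5.37
position: [0.4898, 0.311, 0.0837]
tool_rot: [[-0.001, 1.0, -0.0], [1.0, 0.001, -0.0], [-0.0, -0.001, -1.0]]
ft_force: [1.3, -1.1, -0.6]
grip_width: 0.0443
gripper_force: 30.8
```

View pics/s2.png

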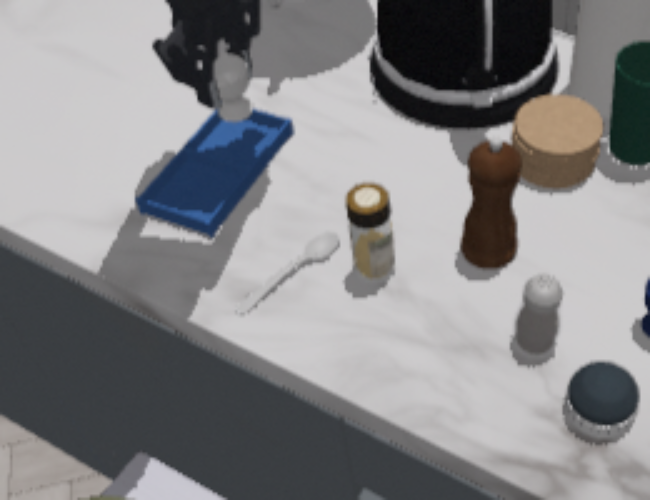

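The white cup is held upright above the far blue bay (around (232,90) in the crop). Lowering it.

```bash
python3 -m jog '[{"linear":[0,0,0.2],"roll":0},{"linear":[0,0,0.3],"roll":0},{"linear":[0,0,0.3],"roll":0},{"linear":[0,0,0.2],"roll":0},{"linear":[0,0,0.15],"roll":0},{"linear":[0,0,0.1],"roll":0},{"linear":[0,0,0.05],"roll":0},{"linear":[0,0,0.03],"roll":0},{"linear":[0,0,0],"roll":0},{"linear":[0,0,0],"roll":0}]'
```

```text
time_s: 6.25
position: [0.4902, 0.3113, 0.0309]
tool_rot: [[-0.0, 1.0, 0.001], [1.0, 0.0, 0.0], [0.0, 0.001, -1.0]]
ft_force: [0.4, -0.2, -0.7]
grip_width: 0.0446
gripper_force: 30.8
```

```bash
python3 -m jog '[{"linear":[0,0,0.02],"roll":0},{"linear":[0,0,0.02],"roll":0},{"linear":[0,0,0],"roll":0},{"linear":[0,0,0],"roll":0}]'; python3 -m jog '[{"linear":[0,0,0.02],"roll":0},{"linear":[0,0,0],"roll":0},{"linear":[0,0,0],"roll":0},{"linear":[0,0,0],"roll":0}]'
```

```text
time_s: 6.58
position: [0.4903, 0.3113, 0.0294]
tool_rot: [[-0.0, 1.0, 0.001], [1.0, 0.0, 0.0], [0.0, 0.001, -1.0]]
ft_force: [-0.5, 0.5, 4.1]
grip_width: 0.0446
gripper_force: 30.9
time_s: 6.92
position: [0.4904, 0.3115, 0.0293]
tool_rot: [[-0.0, 1.0, 0.002], [1.0, 0.0, 0.001], [0.001, 0.002, -1.0]]
ft_force: [-2.3, -0.4, 10.5]
grip_width: 0.0449
gripper_force: 30.7
```

```bash
python3 -m jog '[{"linear":[0,0,0],"roll":0},{"linear":[0,0,0],"roll":0},{"linear":[0,0,0],"roll":0},{"linear":[0,0,0],"roll":0},{"linear":[0,0,-0.2],"roll":0},{"linear":[0,0,-0.4],"roll":0},{"linear":[0,0,-0.7],"roll":0},{"linear":[0,0,-0.8],"roll":0},{"linear":[0,0,-0.9],"roll":0},{"linear":[0,0,-0.8],"roll":0},{"linear":[0,0,-0.5],"roll":0},{"linear":[0,0,-0.2],"roll":0}]' 0.46 && python3 -m jog '[{"linear":[-0.5,0,0],"roll":0},{"linear":[-1,0,0],"roll":0},{"linear":[-1,0,0],"roll":0},{"linear":[-1,0,0],"roll":0},{"linear":[-1,0,0],"roll":0},{"linear":[-1,0,0],"roll":0},{"linear":[-1,0,0],"roll":0},{"linear":[-1,0,0],"roll":0},{"linear":[-1,0,0],"roll":0},{"linear":[-1,0,0],"roll":0},{"linear":[-1,0,0],"roll":0},{"linear":[-1,0,0],"roll":0}]' 1 && python3 -m jog '[{"linear":[-0.6,0,0],"roll":0},{"linear":[-0.4,0,0],"roll":0},{"linear":[0,0,0],"roll":0},{"linear":[0,0,0],"roll":0}]'
python3 - <<'E'
from rig import env,optics
from h import *
c=optics.calibration('wrist'); im=optics.get_image('wrist')[:,:,::-1].copy()
for p in ((.4895,-.189,.058),(.417,-.093,.09),(.503,0,.15),(.535,-.3005,.005),(.4515,-.31,.005),(.368,-.3195,.005)):
    q=proj(c,p); cv2.drawMarker(im,tuple(int(v) for v in q),(0,0,255),0,12)
cv2.imwrite('pics/w3.png',im)
E
```

```text
time_s: 7.92
position: [0.4908, 0.3115, 0.2121]
tool_rot: [[-0.0, 1.0, 0.006], [1.0, 0.0, 0.002], [0.002, 0.006, -1.0]]
ft_force: [0.3, 0.0, -0.6]
grip_width: 0.0624
gripper_force: 0.0
time_s: 8.92
position: [0.4892, -0.1506, 0.2074]
tool_rot: [[0.0, 1.0, -0.001], [1.0, -0.0, 0.001], [0.001, -0.001, -1.0]]
ft_force: [-0.1, 1.2, 0.1]
grip_width: 0.0854
gripper_force: 0.0
time_s: 9.25
position: [0.4896, -0.1889, 0.2073]
tool_rot: [[0.001, 1.0, -0.001], [1.0, -0.001, 0.001], [0.001, -0.001, -1.0]]
ft_force: [0.0, 0.2, -0.5]
grip_width: 0.0856
gripper_force: 0.0
```

View pics/w3.png

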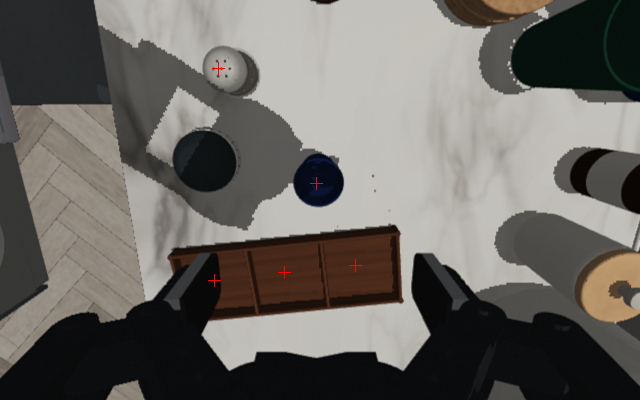

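Navy rim at (319,182) sits on its marker (316,183), and the salt and bay markers fit too. Grasping navy.

```bash
python3 -m jog '[{"linear":[0,0.05,0.3],"roll":0},{"linear":[0,0,0.6],"roll":0},{"linear":[0,0,0.7],"roll":0},{"linear":[0,0,0.7],"roll":0},{"linear":[0,0,0.7],"roll":0},{"linear":[0,0,0.5],"roll":0},{"linear":[0,0,0.5],"roll":0},{"linear":[0,0,0.3],"roll":0},{"linear":[0,0,0.2],"roll":0},{"linear":[0,0,0.1],"roll":0},{"linear":[0,0,0],"roll":0},{"linear":[0,0,0],"roll":0}]' && python3 -m jog '[{"linear":[0,0,0],"roll":0},{"linear":[0,0,0],"roll":0},{"linear":[0,0,0],"roll":0},{"linear":[0,0,0],"roll":0},{"linear":[0,0,0],"roll":0},{"linear":[0,0,0],"roll":0},{"linear":[0,0,0],"roll":0},{"linear":[0,0,0],"roll":0},{"linear":[0,0,0],"roll":0},{"linear":[0,0,0],"roll":0},{"linear":[0,0,0],"roll":0},{"linear":[0,0,0],"roll":0}]' -1 30
```

```text
time_s: 10.3
position: [0.4924, -0.1885, 0.0247]
tool_rot: [[-0.001, 1.0, 0.001], [1.0, 0.001, -0.0], [-0.0, 0.001, -1.0]]
ft_force: [-0.8, -0.7, -0.3]
grip_width: 0.0852
gripper_force: 0.0
time_s: 11.3
position: [0.4923, -0.189, 0.0247]
tool_rot: [[0.0, 1.0, 0.001], [1.0, -0.0, -0.001], [-0.001, 0.001, -1.0]]
ft_force: [-0.7, 0.8, 5.8]
grip_width: 0.0446
gripper_force: 30.1
```

```bash
python3 -m jog '[{"linear":[0,0,-0.2],"roll":0},{"linear":[0,0,-0.4],"roll":0},{"linear":[0,0,-0.6],"roll":0},{"linear":[0,0,-0.6],"roll":0},{"linear":[0,0,-0.6],"roll":0},{"linear":[0,0,-0.6],"roll":0},{"linear":[0,0,-0.6],"roll":0},{"linear":[0,0,-0.5],"roll":0},{"linear":[0.2,0,-0.3],"roll":0},{"linear":[0.4,-0.1,-0.1],"roll":0},{"linear":[0.6,-0.2,0],"roll":0},{"linear":[0.7,-0.2,0],"roll":0}]' && python3 -m jog '[{"linear":[0.8,-0.2,0],"roll":0},{"linear":[0.8,-0.2,0],"roll":0},{"linear":[0.8,-0.2,0],"roll":0},{"linear":[0.8,-0.2,0],"roll":0},{"linear":[0.8,-0.2,0],"roll":0},{"linear":[0.8,-0.2,0],"roll":0},{"linear":[0.8,-0.2,0],"roll":0},{"linear":[0.8,-0.2,0],"roll":0},{"linear":[0.8,0,0],"roll":0},{"linear":[0.8,0,0],"roll":0},{"linear":[0.8,0,0],"roll":0},{"linear":[0.7,0,0],"roll":0}]' && python3 -m jog '[{"linear":[0.5,0,0],"roll":0},{"linear":[0.2,0,0],"roll":0},{"linear":[0,0,0],"roll":0}]'
```

```text
time_s: 12.3
position: [0.4711, -0.1117, 0.2038]
tool_rot: [[0.001, 1.0, -0.001], [1.0, -0.001, 0.0], [0.0, -0.001, -1.0]]
ft_force: [-0.1, 0.4, -0.9]
grip_width: 0.0442
gripper_force: 30.7
time_s: 13.3
position: [0.4062, 0.2693, 0.2037]
tool_rot: [[-0.001, 1.0, -0.001], [1.0, 0.001, -0.0], [-0.0, -0.001, -1.0]]
ft_force: [-0.7, -0.3, -0.8]
grip_width: 0.0443
gripper_force: 30.8
time_s: 13.55
position: [0.4068, 0.2964, 0.2035]
tool_rot: [[-0.003, 1.0, -0.001], [1.0, 0.003, -0.0], [-0.0, -0.001, -1.0]]
ft_force: [-0.5, -0.4, -0.1]
grip_width: 0.0446
gripper_force: 30.7
```

```bash
python3 -m jog '[{"linear":[0.1,0,0.3],"roll":0},{"linear":[0,0,0.5],"roll":0},{"linear":[0,0,0.6],"roll":0},{"linear":[0,0,0.6],"roll":0},{"linear":[0,0,0.6],"roll":0},{"linear":[0,0,0.5],"roll":0},{"linear":[0,0,0.4],"roll":0},{"linear":[0,0,0.3],"roll":0},{"linear":[0,0,0.2],"roll":0},{"linear":[0,0,0.15],"roll":0},{"linear":[0,0,0.05],"roll":0},{"linear":[0,0,0],"roll":0}]' && python3 -m jog '[{"linear":[0,0,0.05],"roll":0},{"linear":[0,0,0.04],"roll":0},{"linear":[0,0,0],"roll":0},{"linear":[0,0,0],"roll":0}]'
```

```text
time_s: 14.55
position: [0.408, 0.2989, 0.0362]
tool_rot: [[0.0, 1.0, -0.0], [1.0, -0.0, -0.0], [-0.0, -0.0, -1.0]]
ft_force: [0.5, 0.0, -0.5]
grip_width: 0.0449
gripper_force: 30.8
time_s: 14.88
position: [0.4081, 0.2993, 0.0327]
tool_rot: [[-0.0, 1.0, 0.0], [1.0, 0.0, 0.0], [0.0, 0.0, -1.0]]
ft_force: [-1.0, -0.3, -0.6]
grip_width: 0.0448
gripper_force: 30.8
```

```bash
python3 -m jog '[{"linear":[0,0,0.04],"roll":0},{"linear":[0,0,0.03],"roll":0},{"linear":[0,0,0.02],"roll":0},{"linear":[0,0,0],"roll":0},{"linear":[0,0,0],"roll":0}]'
```

```text
time_s: 15.3
position: [0.4081, 0.2994, 0.0297]
tool_rot: [[-0.0, 1.0, 0.001], [1.0, 0.0, 0.001], [0.001, 0.001, -1.0]]
ft_force: [-2.5, 0.1, 9.4]
grip_width: 0.0446
gripper_force: 31.3
```

```bash
python3 -m jog '[{"linear":[0,0,0],"roll":0},{"linear":[0,0,0],"roll":0},{"linear":[0,0,0],"roll":0},{"linear":[0,0,0],"roll":0},{"linear":[0,0,-0.2],"roll":0},{"linear":[0,0,-0.4],"roll":0},{"linear":[0,0,-0.7],"roll":0},{"linear":[0,0,-0.8],"roll":0},{"linear":[0,0,-0.9],"roll":0},{"linear":[0,0,-0.8],"roll":0},{"linear":[0,0,-0.5],"roll":0},{"linear":[0,0,-0.2],"roll":0}]' 0.46 && python3 -m jog '[{"linear":[-0.4,0,0],"roll":0},{"linear":[-0.7,0.1,0],"roll":0},{"linear":[-0.9,0.1,0],"roll":0},{"linear":[-0.9,0,0],"roll":0},{"linear":[-0.9,0,0],"roll":0},{"linear":[-0.8,0,0],"roll":0},{"linear":[-0.5,0,0],"roll":0},{"linear":[-0.25,0,0],"roll":0},{"linear":[0,0,0],"roll":0},{"linear":[0,0,0],"roll":0}]' 1
python3 - <<'E'
from rig import env,optics
from h import *
c=optics.calibration('wrist'); im=optics.get_image('wrist')[:,:,::-1].copy()
q=proj(c,(.416,.0855,.105)); print(q); cv2.drawMarker(im,tuple(int(v) for v in q),(0,0,255),0,12)
cv2.imwrite('pics/w4.png',im)
E
```

```text
time_s: 16.3
position: [0.4088, 0.2995, 0.2126]
tool_rot: [[-0.0, 1.0, 0.005], [1.0, 0.0, 0.002], [0.002, 0.005, -1.0]]
ft_force: [-0.2, 0.4, -0.8]
grip_width: 0.0622
gripper_force: 0.0
time_s: 17.13
position: [0.4159, 0.0856, 0.2086]
tool_rot: [[0.001, 1.0, -0.001], [1.0, -0.001, 0.0], [0.0, -0.001, -1.0]]
ft_force: [0.8, 0.7, -0.7]
grip_width: 0.0852
gripper_force: 0.0
[316.3448276  197.70941705]
```

View pics/w4.png

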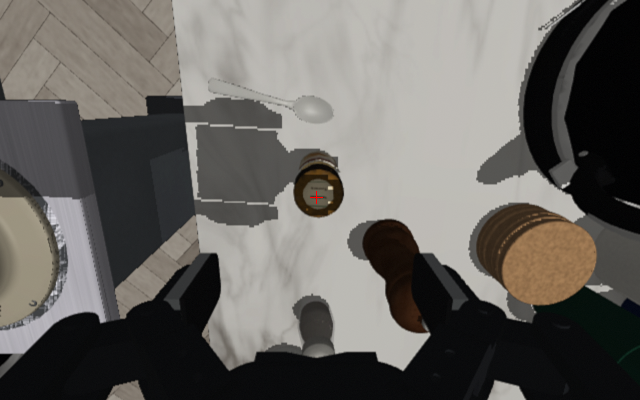

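Jar cap centre at (318,193) and marker at (316,198), so about 3 mm off. The mill and spoon are clear. Grasping the jar.

```bash
python3 -m jog '[{"linear":[0.08,0.03,0.3],"roll":0},{"linear":[0,0,0.5],"roll":0},{"linear":[0,0,0.6],"roll":0},{"linear":[0,0,0.6],"roll":0},{"linear":[0,0,0.6],"roll":0},{"linear":[0,0,0.5],"roll":0},{"linear":[0,0,0.3],"roll":0},{"linear":[0,0,0.2],"roll":0},{"linear":[0,0,0.1],"roll":0},{"linear":[0,0,0],"roll":0},{"linear":[0,0,0],"roll":0}]' && python3 -m jog '[{"linear":[0,0,0],"roll":0},{"linear":[0,0,0],"roll":0},{"linear":[0,0,0],"roll":0},{"linear":[0,0,0],"roll":0},{"linear":[0,0,0],"roll":0},{"linear":[0,0,0],"roll":0},{"linear":[0,0,0],"roll":0},{"linear":[0,0,0],"roll":0},{"linear":[0,0,0],"roll":0},{"linear":[0,0,0],"roll":0},{"linear":[0,0,0],"roll":0},{"linear":[0,0,0],"roll":0}]' -1 35
```

```text
time_s: 18.1
position: [0.4175, 0.0888, 0.0613]
tool_rot: [[-0.001, 1.0, 0.001], [1.0, 0.001, -0.0], [-0.0, 0.001, -1.0]]
ft_force: [-0.1, -0.1, 0.1]
grip_width: 0.0857
gripper_force: 0.0
time_s: 19.1
position: [0.4175, 0.0884, 0.0614]
tool_rot: [[0.0, 1.0, 0.001], [1.0, -0.0, -0.0], [-0.0, 0.001, -1.0]]
ft_force: [-0.8, -0.0, 5.2]
grip_width: 0.0401
gripper_force: 34.7
```

```bash
python3 -m jog '[{"linear":[0,0,-0.2],"roll":0},{"linear":[0,0,-0.5],"roll":0},{"linear":[0,0,-0.6],"roll":0},{"linear":[0,0,-0.6],"roll":0},{"linear":[0,0,-0.6],"roll":0},{"linear":[-0.1,0,-0.4],"roll":0},{"linear":[-0.4,0,-0.1],"roll":0},{"linear":[-0.7,0,0],"roll":0},{"linear":[-0.8,0,0],"roll":0},{"linear":[-0.8,0,0],"roll":0},{"linear":[-0.8,0,0],"roll":0},{"linear":[-0.8,0,0],"roll":0}]' && python3 -m jog '[{"linear":[-0.8,0.1,0],"roll":0},{"linear":[-0.8,0.1,0],"roll":0},{"linear":[-0.8,0.2,0],"roll":0},{"linear":[-0.8,0.2,0],"roll":0},{"linear":[-0.8,0.2,0],"roll":0},{"linear":[-0.7,0.1,0],"roll":0},{"linear":[-0.5,0,0],"roll":0},{"linear":[-0.25,0,0],"roll":0},{"linear":[0,0,0],"roll":0},{"linear":[0,0,0],"roll":0}]'
```

```text
time_s: 20.1
position: [0.4167, -0.089, 0.1814]
tool_rot: [[-0.0, 1.0, 0.0], [1.0, 0.0, -0.0], [-0.0, 0.0, -1.0]]
ft_force: [-0.3, 0.2, -0.2]
grip_width: 0.0402
gripper_force: 35.5
time_s: 20.93
position: [0.4529, -0.3049, 0.1809]
tool_rot: [[0.0, 1.0, -0.0], [1.0, -0.0, 0.001], [0.001, -0.0, -1.0]]
ft_force: [0.1, 0.8, -1.1]
grip_width: 0.0402
gripper_force: 35.5
```

```bash
python3 -m jog '[{"linear":[-0.12,0,0.2],"roll":0},{"linear":[0,0,0.4],"roll":0},{"linear":[0,0,0.5],"roll":0},{"linear":[0,0,0.5],"roll":0},{"linear":[0,0,0.4],"roll":0},{"linear":[0,0,0.3],"roll":0},{"linear":[0,0,0.2],"roll":0},{"linear":[0,0,0.15],"roll":0},{"linear":[0,0,0.1],"roll":0},{"linear":[0,0,0.02],"roll":0},{"linear":[0,0,0],"roll":0},{"linear":[0,0,0],"roll":0}]'
```

```text
time_s: 21.93
position: [0.4535, -0.3106, 0.0707]
tool_rot: [[-0.0, 1.0, 0.001], [1.0, 0.0, -0.001], [-0.001, 0.001, -1.0]]
ft_force: [-0.2, 0.2, -1.6]
grip_width: 0.0398
gripper_force: 35.5
```

```bash
python3 -m jog '[{"linear":[0,0,0.04],"roll":0},{"linear":[0,0,0.04],"roll":0},{"linear":[0,0,0.03],"roll":0},{"linear":[0,0,0.02],"roll":0},{"linear":[0,0,0],"roll":0},{"linear":[0,0,0],"roll":0}]'
```

```text
time_s: 22.43
position: [0.4534, -0.3107, 0.0664]
tool_rot: [[-0.0, 1.0, 0.001], [1.0, 0.0, -0.001], [-0.001, 0.001, -1.0]]
ft_force: [-2.5, 2.1, 12.3]
grip_width: 0.0399
gripper_force: 36.7
```

```bash
python3 -m jog '[{"linear":[0,0,0],"roll":0},{"linear":[0,0,0],"roll":0},{"linear":[0,0,0],"roll":0},{"linear":[0,0,0],"roll":0},{"linear":[0,0,-0.2],"roll":0},{"linear":[0,0,-0.4],"roll":0},{"linear":[0,0,-0.6],"roll":0},{"linear":[0,0,-0.7],"roll":0},{"linear":[0,0,-0.6],"roll":0},{"linear":[0,0,-0.4],"roll":0},{"linear":[0,0,-0.2],"roll":0},{"linear":[0,0,0],"roll":0}]' 0.41 && python3 -m jog '[{"linear":[0.4,0,0],"roll":0},{"linear":[0.7,-0.1,0],"roll":0},{"linear":[0.8,-0.2,0],"roll":0},{"linear":[0.9,-0.2,0],"roll":0},{"linear":[0.9,-0.2,0],"roll":0},{"linear":[0.8,-0.2,0],"roll":0},{"linear":[0.6,0,0],"roll":0},{"linear":[0.3,0,0],"roll":0},{"linear":[0,0,0],"roll":0},{"linear":[0,0,0],"roll":0}]' 1
python3 - <<'E'
from rig import env,optics
from h import *
c=optics.calibration('wrist'); im=optics.get_image('wrist')[:,:,::-1].copy()
q=proj(c,(.417,-.093,.085)); print(q); cv2.drawMarker(im,tuple(int(v) for v in q),(0,0,255),0,12)
cv2.imwrite('pics/w5.png',im)
E
```

```text
time_s: 23.43
position: [0.4536, -0.3108, 0.1908]
tool_rot: [[-0.0, 1.0, 0.002], [1.0, 0.0, -0.002], [-0.002, 0.002, -1.0]]
ft_force: [0.6, 0.6, 0.9]
grip_width: 0.0604
gripper_force: 0.0
time_s: 24.27
position: [0.4167, -0.0936, 0.1882]
tool_rot: [[-0.002, 1.0, -0.001], [1.0, 0.002, 0.001], [0.001, -0.001, -1.0]]
ft_force: [-0.5, -0.0, -0.5]
grip_width: 0.0855
gripper_force: 0.0
[316.69396734 197.14482253]
```

View pics/w5.png

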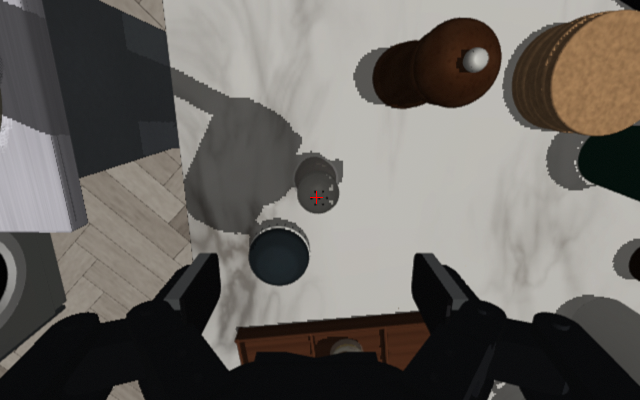

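Salt cap centre at (317,193) is on its marker (317,197). The timer at (279,255) is clear of both fingers. Grasping the salt.

```bash
python3 -m jog '[{"linear":[0.06,0,0.3],"roll":0},{"linear":[0,0,0.5],"roll":0},{"linear":[0,0,0.6],"roll":0},{"linear":[0,0,0.6],"roll":0},{"linear":[0,0,0.6],"roll":0},{"linear":[0,0,0.5],"roll":0},{"linear":[0,0,0.4],"roll":0},{"linear":[0,0,0.2],"roll":0},{"linear":[0,0,0.1],"roll":0},{"linear":[0,0,0],"roll":0},{"linear":[0,0,0],"roll":0}]' && python3 -m jog '[{"linear":[0,0,0],"roll":0},{"linear":[0,0,0],"roll":0},{"linear":[0,0,0],"roll":0},{"linear":[0,0,0],"roll":0},{"linear":[0,0,0],"roll":0},{"linear":[0,0,0],"roll":0},{"linear":[0,0,0],"roll":0},{"linear":[0,0,0],"roll":0},{"linear":[0,0,0],"roll":0},{"linear":[0,0,0],"roll":0},{"linear":[0,0,0],"roll":0},{"linear":[0,0,0],"roll":0}]' -1 35
```

```text
time_s: 25.23
position: [0.4175, -0.0924, 0.0373]
tool_rot: [[0.0, 1.0, 0.001], [1.0, -0.0, -0.0], [-0.0, 0.001, -1.0]]
ft_force: [0.0, 0.4, -0.2]
grip_width: 0.0858
gripper_force: 0.0
time_s: 26.23
position: [0.4173, -0.092, 0.0376]
tool_rot: [[-0.0, 1.0, 0.001], [1.0, 0.0, -0.001], [-0.001, 0.001, -1.0]]
ft_force: [-3.1, 0.8, 8.5]
grip_width: 0.0374
gripper_force: 34.2
```

```bash
python3 -m jog '[{"linear":[0,0,-0.2],"roll":0},{"linear":[0,0,-0.5],"roll":0},{"linear":[0,0,-0.6],"roll":0},{"linear":[-0.2,0.2,-0.5],"roll":0},{"linear":[-0.5,0.5,-0.2],"roll":0},{"linear":[-0.6,0.6,0],"roll":0},{"linear":[-0.6,0.6,0],"roll":0},{"linear":[-0.6,0.6,0],"roll":0},{"linear":[-0.6,0.4,0],"roll":0},{"linear":[-0.6,0.1,0],"roll":0},{"linear":[-0.6,0,0],"roll":0},{"linear":[-0.5,0,0],"roll":0}]' && python3 -m jog '[{"linear":[-0.3,0,0],"roll":0},{"linear":[-0.1,0,0],"roll":0},{"linear":[0,0,0],"roll":0},{"linear":[0,0,0],"roll":0}]'
```

```text
time_s: 27.23
position: [0.5373, -0.2854, 0.1171]
tool_rot: [[0.0, 1.0, -0.0], [1.0, -0.0, 0.0], [0.0, -0.0, -1.0]]
ft_force: [0.2, 0.6, -0.7]
grip_width: 0.0373
gripper_force: 34.9
time_s: 27.57
position: [0.5372, -0.2991, 0.117]
tool_rot: [[-0.0, 1.0, -0.0], [1.0, 0.0, 0.001], [0.001, -0.0, -1.0]]
ft_force: [0.7, 0.9, -1.0]
grip_width: 0.0376
gripper_force: 34.9
```

```bash
python3 -m jog '[{"linear":[-0.05,0,0.2],"roll":0},{"linear":[0,0,0.3],"roll":0},{"linear":[0,0,0.4],"roll":0},{"linear":[0,0,0.3],"roll":0},{"linear":[0,0,0.2],"roll":0},{"linear":[0,0,0.2],"roll":0},{"linear":[0,0,0.1],"roll":0},{"linear":[0,0,0.04],"roll":0},{"linear":[0,0,0.03],"roll":0},{"linear":[0,0,0],"roll":0},{"linear":[0,0,0],"roll":0}]'
```

```text
time_s: 28.48
position: [0.5374, -0.3021, 0.0466]
tool_rot: [[-0.0, 1.0, 0.001], [1.0, 0.0, -0.001], [-0.001, 0.001, -1.0]]
ft_force: [0.4, 0.5, -1.0]
grip_width: 0.0372
gripper_force: 34.9
```

```bash
python3 -m jog '[{"linear":[0,0,0.04],"roll":0},{"linear":[0,0,0.03],"roll":0},{"linear":[0,0,0.03],"roll":0},{"linear":[0,0,0.02],"roll":0},{"linear":[0,0,0],"roll":0},{"linear":[0,0,0],"roll":0}]'
```

```text
time_s: 28.98
position: [0.5374, -0.3024, 0.0426]
tool_rot: [[-0.0, 1.0, 0.001], [1.0, 0.0, -0.001], [-0.001, 0.001, -1.0]]
ft_force: [-3.5, 1.6, 8.8]
grip_width: 0.0372
gripper_force: 36.5
```

```bash
python3 -m jog '[{"linear":[0,0,0],"roll":0},{"linear":[0,0,0],"roll":0},{"linear":[0,0,0],"roll":0},{"linear":[0,0,0],"roll":0},{"linear":[0,0,-0.2],"roll":0},{"linear":[0,0,-0.4],"roll":0},{"linear":[0,0,-0.6],"roll":0},{"linear":[0,0,-0.6],"roll":0},{"linear":[0.2,0,-0.3],"roll":0},{"linear":[0.5,-0.1,0],"roll":0},{"linear":[0.8,-0.2,0],"roll":0},{"linear":[0.8,-0.3,-0.2],"roll":0}]' 0.41 && python3 -m jog '[{"linear":[0.6,-0.2,-0.5],"roll":0},{"linear":[0.5,-0.1,-0.6],"roll":0},{"linear":[0.4,0,-0.7],"roll":0},{"linear":[0.3,0,-0.3],"roll":0},{"linear":[0.1,0,0],"roll":0},{"linear":[0,0,0],"roll":0},{"linear":[0,0,0],"roll":0}]' 1
python3 - <<'E'
from rig import env,optics
from h import *
c=optics.calibration('wrist'); im=optics.get_image('wrist')[:,:,::-1].copy()
for p in ((.503,0,.15),(.503,0,.124)):
    q=proj(c,p); print(q); cv2.drawMarker(im,tuple(int(v) for v in q),(0,0,255),0,12)
cv2.imwrite('pics/w6.png',im)
E
```

```text
time_s: 29.98
position: [0.5124, -0.2084, 0.1321]
tool_rot: [[0.001, 1.0, -0.002], [1.0, -0.001, 0.002], [0.002, -0.002, -1.0]]
ft_force: [0.7, 0.8, -0.9]
grip_width: 0.0603
gripper_force: 0.0
time_s: 30.57
position: [0.5008, -0.1339, 0.2162]
tool_rot: [[-0.0, 1.0, -0.002], [1.0, 0.0, 0.001], [0.001, -0.002, -1.0]]
ft_force: [0.5, -0.1, 0.2]
grip_width: 0.0855
gripper_force: 0.0
[320.43018605 -13.06726551]
[319.88930568   0.74445867]
```

View pics/w6.png

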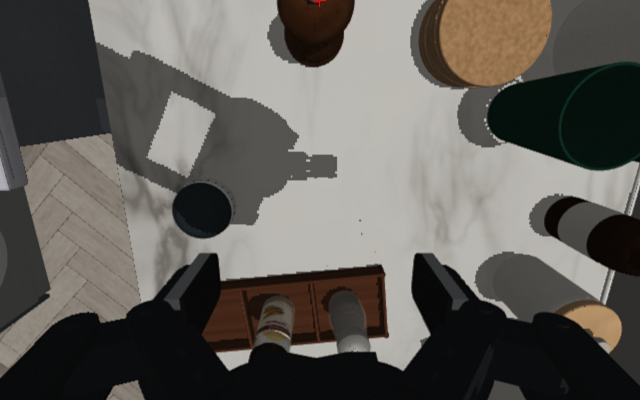

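The mill head spans columns 277–355, so its centre is at x≈0.501. Jar and salt stand upright in the mid and far bays. Going to the mill.

```bash
python3 -m jog '[{"linear":[0.3,0,0],"roll":0},{"linear":[0.7,0,0],"roll":0},{"linear":[0.8,0,0],"roll":0},{"linear":[0.8,0,0],"roll":0},{"linear":[0.5,0,0],"roll":0},{"linear":[0.25,0,0],"roll":0},{"linear":[0,0,0],"roll":0},{"linear":[0,0,0],"roll":0}]'
python3 - <<'E'
from rig import env,optics
from h import *
c=optics.calibration('wrist'); im=optics.get_image('wrist')[:,:,::-1].copy()
h=cv2.cvtColor(im,cv2.COLOR_BGR2HSV)
m=(((h[...,0]<20)|(h[...,0]>170))&(h[...,1]>70)&(h[...,2]<140)).astype(np.uint8); m[:,:220]=0;m[:,410:]=0;m[300:]=0
n,l,s,ce=cv2.connectedComponentsWithStats(m); k=1+s[1:,4].argmax(); print(s[k],ce[k],ray(c,*ce[k],.124),proj(c,(.503,0,.12)))
cv2.imwrite('pics/w7.png',im)
E
```

```text
time_s: 31.28
position: [0.5013, -0.0003, 0.217]
tool_rot: [[-0.0, 1.0, -0.001], [1.0, 0.0, -0.0], [-0.0, -0.001, -1.0]]
ft_force: [-0.3, -0.8, -0.2]
grip_width: 0.0857
gripper_force: 0.0
[ 283  143   64   88 4099] [313.96438156 186.33032447] [0.4995447  0.01154626] [318.53396017 199.64356372]
```

View pics/w7.png

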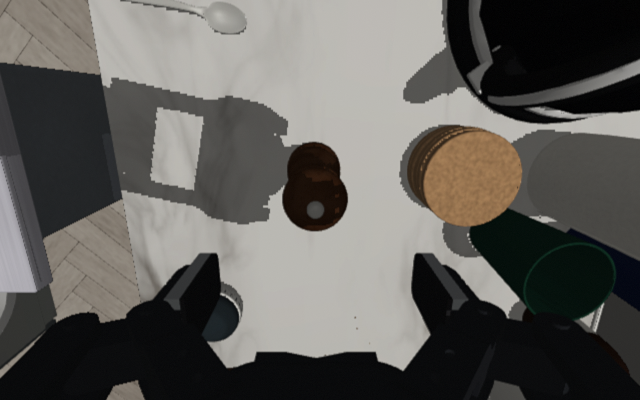

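Mill head centre at (315,197) against the predicted (318,200), so it's centred. Wooden pot clear on the right. Descending.

```bash
python3 -m jog '[{"linear":[0.04,0,0.2],"roll":0},{"linear":[0,0,0.4],"roll":0},{"linear":[0,0,0.5],"roll":0},{"linear":[0,0,0.5],"roll":0},{"linear":[0,0,0.5],"roll":0},{"linear":[0,0,0.4],"roll":0},{"linear":[0,0,0.3],"roll":0},{"linear":[0,0,0.1],"roll":0},{"linear":[0,0,0],"roll":0},{"linear":[0,0,0],"roll":0}]' && python3 -m jog '[{"linear":[0,0,0],"roll":0},{"linear":[0,0,0],"roll":0},{"linear":[0,0,0],"roll":0},{"linear":[0,0,0],"roll":0},{"linear":[0,0,0],"roll":0},{"linear":[0,0,0],"roll":0},{"linear":[0,0,0],"roll":0},{"linear":[0,0,0],"roll":0},{"linear":[0,0,0],"roll":0},{"linear":[0,0,0],"roll":0},{"linear":[0,0,0],"roll":0},{"linear":[0,0,0],"roll":0}]' -1 50
```

```text
time_s: 32.17
position: [0.5014, 0.0011, 0.1015]
tool_rot: [[0.001, 1.0, 0.0], [1.0, -0.001, -0.0], [-0.0, 0.0, -1.0]]
ft_force: [0.4, -0.2, 0.3]
grip_width: 0.0853
gripper_force: 0.0
time_s: 33.17
position: [0.5013, 0.0017, 0.1023]
tool_rot: [[-0.0, 1.0, 0.001], [1.0, 0.0, -0.0], [-0.0, 0.001, -1.0]]
ft_force: [-2.0, 0.3, 7.5]
grip_width: 0.0458
gripper_force: 50.0
```

```bash
python3 -m jog '[{"linear":[0,0,-0.1],"roll":0},{"linear":[0,0,-0.2],"roll":0},{"linear":[0,0,-0.3],"roll":0},{"linear":[0,0,-0.4],"roll":0},{"linear":[0,0,-0.4],"roll":0},{"linear":[0,0,-0.3],"roll":0},{"linear":[-0.1,-0.1,-0.2],"roll":0},{"linear":[-0.2,-0.2,-0.1],"roll":0},{"linear":[-0.3,-0.3,0],"roll":0},{"linear":[-0.4,-0.4,0],"roll":0},{"linear":[-0.5,-0.4,0],"roll":0},{"linear":[-0.5,-0.4,0],"roll":0}]' && python3 -m jog '[{"linear":[-0.5,-0.4,0],"roll":0},{"linear":[-0.5,-0.4,0],"roll":0},{"linear":[-0.5,-0.4,0],"roll":0},{"linear":[-0.5,-0.2,0],"roll":0},{"linear":[-0.5,-0.1,0],"roll":0},{"linear":[-0.5,0,0],"roll":0},{"linear":[-0.5,0,0],"roll":0},{"linear":[-0.5,0,0],"roll":0},{"linear":[-0.5,0,0],"roll":0},{"linear":[-0.4,0,0],"roll":0},{"linear":[-0.4,0,0],"roll":0},{"linear":[-0.3,0,0],"roll":0}]' && python3 -m jog '[{"linear":[-0.25,0,0],"roll":0},{"linear":[-0.1,0,0],"roll":0},{"linear":[0,0,0],"roll":0},{"linear":[0,0,0],"roll":0}]'
python3 - <<'E'
from rig import env,optics
from h import *
cv2.imwrite('pics/s3.png',cv2.resize(optics.get_image('scene')[110:350,180:500,::-1],None,fx=2.4,fy=2.4))
E
```

```text
time_s: 34.17
position: [0.4274, -0.0791, 0.181]
tool_rot: [[-0.001, 1.0, -0.001], [1.0, 0.001, 0.0], [0.0, -0.001, -1.0]]
ft_force: [0.2, -1.1, -2.2]
grip_width: 0.0458
gripper_force: 51.4
time_s: 35.17
position: [0.3687, -0.3038, 0.1812]
tool_rot: [[0.001, 1.0, -0.0], [1.0, -0.001, 0.0], [0.0, -0.0, -1.0]]
ft_force: [-0.3, 0.8, -1.6]
grip_width: 0.0459
gripper_force: 51.5
time_s: 35.5
position: [0.3692, -0.3159, 0.1812]
tool_rot: [[-0.0, 1.0, -0.0], [1.0, 0.0, 0.001], [0.001, -0.0, -1.0]]
ft_force: [0.3, 1.1, -0.5]
grip_width: 0.046
gripper_force: 51.5
```

View pics/s3.png

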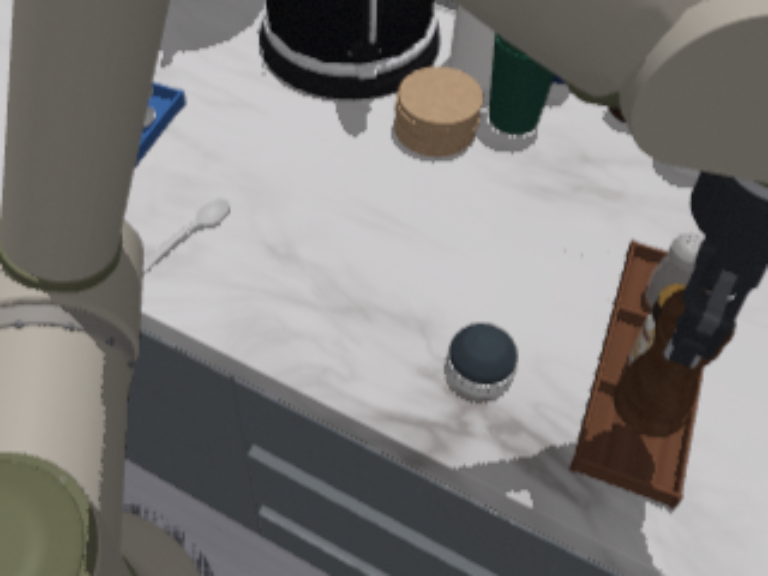

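The mill hangs above the near bay, with its base around (655,400) in the crop. I'll check numerically whether that lean is only perspective.

Run:
```python
from rig import optics
from h import *
d=optics.calibration('scene')
for p in ((.369,-.316,.08),(.369,-.316,.205),(.5374,-.302,.005),(.5374,-.302,.095)): print(((proj(d,p)-[180,110])*2.4).round())
```

```text
[648. 399.]
[696. 312.]
[663. 296.]
[691. 239.]
```

It hangs vertical. Lowering.

```bash
python3 -m jog '[{"linear":[-0.05,0,0.1],"roll":0},{"linear":[0,0,0.3],"roll":0},{"linear":[0,0,0.35],"roll":0},{"linear":[0,0,0.3],"roll":0},{"linear":[0,0,0.25],"roll":0},{"linear":[0,0,0.2],"roll":0},{"linear":[0,0,0.1],"roll":0},{"linear":[0,0,0.06],"roll":0},{"linear":[0,0,0.05],"roll":0},{"linear":[0,0,0.03],"roll":0},{"linear":[0,0,0],"roll":0},{"linear":[0,0,0],"roll":0}]'
```

```text
time_s: 36.55
position: [0.3693, -0.3185, 0.112]
tool_rot: [[-0.0, 1.0, 0.0], [1.0, 0.0, -0.001], [-0.001, 0.0, -1.0]]
ft_force: [0.1, -0.2, -1.5]
grip_width: 0.0461
gripper_force: 51.4
```

```bash
python3 -m jog '[{"linear":[0,0,0.04],"roll":0},{"linear":[0,0,0.03],"roll":0},{"linear":[0,0,0.03],"roll":0},{"linear":[0,0,0.02],"roll":0},{"linear":[0,0,0.01],"roll":0},{"linear":[0,0,0],"roll":0},{"linear":[0,0,0],"roll":0}]'
```

```text
time_s: 37.13
position: [0.3693, -0.3188, 0.1074]
tool_rot: [[-0.0, 1.0, 0.0], [1.0, 0.0, -0.001], [-0.001, 0.0, -1.0]]
ft_force: [-1.7, 0.7, 7.0]
grip_width: 0.046
gripper_force: 52.4
```

```bash
python3 -m jog '[{"linear":[0,0,0],"roll":0},{"linear":[0,0,0],"roll":0},{"linear":[0,0,0],"roll":0},{"linear":[0,0,0],"roll":0},{"linear":[0,0,0],"roll":0},{"linear":[0,0,-0.2],"roll":0},{"linear":[0,0,-0.4],"roll":0},{"linear":[0,0,-0.7],"roll":0},{"linear":[0,0,-0.8],"roll":0},{"linear":[0,0,-0.7],"roll":0},{"linear":[0,0,-0.3],"roll":0},{"linear":[0,0,0],"roll":0}]' 0.55 && python3 -m jog '[{"linear":[0.4,0,0],"roll":0},{"linear":[0.8,0,0],"roll":0},{"linear":[0.9,0,0],"roll":0},{"linear":[0.9,0,0],"roll":0},{"linear":[0.9,0,0],"roll":0},{"linear":[0.9,0,0],"roll":0},{"linear":[0.9,0,0],"roll":0},{"linear":[0.8,0,0],"roll":0},{"linear":[0.6,0,0],"roll":0},{"linear":[0.3,0,0],"roll":0},{"linear":[0,0,0],"roll":0},{"linear":[0,0,0],"roll":0}]'
python3 - <<'E'
from rig import env,optics
from h import *
t=optics.get_image('top')[130:270,150:470,::-1]; s=optics.get_image('scene')[110:350,180:500,::-1]
cv2.imwrite('pics/end.png',np.vstack([cv2.resize(t,(560,245)),cv2.resize(s,(460,345)) if 0 else cv2.copyMakeBorder(cv2.resize(s,(460,345)),0,0,50,50,0)]))
E
```

```text
time_s: 38.13
position: [0.3699, -0.3192, 0.2339]
tool_rot: [[-0.0, 1.0, 0.004], [1.0, 0.0, -0.005], [-0.005, 0.004, -1.0]]
ft_force: [-0.5, -1.0, -0.2]
grip_width: 0.0658
gripper_force: 0.0
time_s: 39.13
position: [0.369, -0.0222, 0.23]
tool_rot: [[-0.002, 1.0, -0.001], [1.0, 0.002, 0.0], [0.0, -0.001, -1.0]]
ft_force: [0.0, 0.1, 1.3]
grip_width: 0.0665
gripper_force: 0.0
```

View pics/end.png

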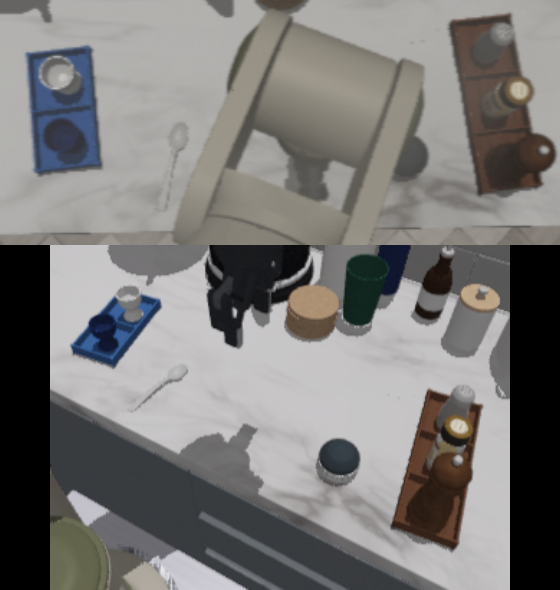

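The end views show all five things upright, one to a bay: cups at (60,75) and (65,138) in the blue tray; salt, jar and mill at (490,45), (505,97) and (525,158) in the brown tray. The timer and spoon are in place and the gripper is free, so I'm handing the job in.

```bash
python3 -c "
from rig import env
print(env.close_job())"
```

```text
the job is handed in; nothing more can be done
None
```

I handed the job in at about 39 s of the 136 s allowed, with no verdict shown: the last pictures show all five things upright, one to a bay in the right trays, and the egg timer and teaspoon left in place.

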